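# Set a sign stand's telescopic leg to its mark and squeeze the cam lever shut

## Robot

A 7-joint arm with a two-finger parallel gripper is mounted at the origin on a cart in front of the work surface, level with it; the furniture and walls round the work are solid. World frame = base frame: x ahead of the robot, y to its left, z up, the work surface at z = 0. Lengths are in m, angles in rad, forces in N, time in s.
With the tool pointing down it reaches from about 0.35 to 0.9 m from the base axis. Payload 19.9 kg.
Tool frame: the origin (TCP) lies between the finger pads; the fingertips stand 25 mm ahead of it and the grasp point (between the pads) lies 6 mm ahead of it; z points along the fingers, x is the direction in which the jaws open and shut, and the axes are right-handed (so a half turn about z gives the same grasp; the last joint's range is limited). The gripper opens to 94 mm and grips with 3 to 60 N. Pads are 16 mm wide; open, the fingers measure 119 mm over their backs; the gripper's body (75 mm by 177 mm) begins 78 mm behind the grasp point.
Start: joints at [1.278, 0.417, -0.01, 1.614, 0.005, 1.111, -0.053], TCP at [0.156, -0.605, 0.23] pointing down, gripper open.
Joint ranges: [-2.81, 2.81], [-0.39, 2.02], [-1.27, 1.25], [0.06, 2.57], [-1.19, 4.33], [0.19, 2], [-2.82, 2.82]. Speed limits (rad/s): [1.89, 1.89, 2.39, 2.39, 3.01, 3.01, 3.01].

## Interface

Orientations are given as [roll, pitch, yaw] about the fixed x, y, z axes, in that order (R = Rz(yaw) Ry(pitch) Rx(roll)).
In Python, from rig import robot, vision, find_in, trace, place_of gives the robot as it stands.
- The arm moves only by the shell command python3 -m jog 'ROWS' [FORCE]. ROWS is JSON, a list of rows, each an object of numbers: "fingers": the closure in counts, from 0 (fully open) to 255 (shut); "tx", "ty", "tz": the shift along the tool's x, y, z in m; "rx", "ry", "rz": the turn, a rotation vector about the tool's x, y, z in rad. In form: [{"fingers": .., "tx": .., "ty": .., "tz": .., "rx": .., "ry": .., "rz": ..}, ...]. A call has 1 to 20 rows; each row is the pose to reach, as a shift and turn from the pose measured when the call began, along the tool's axes at that moment; what a row does not reach only later rows make up. A row lasts 1/12 s, in which the tool goes at most 41.7 mm and 7.16 degrees, less where a joint would pass 70% of its speed; a pose out of reach is approached as far as the arm can. A call with a gripper value outside its range is refused whole. The fingers move at their own pace and stop on an object; FORCE is the grip in N (left out, the last holds). Time passes only in rows, so rows that repeat a pose let the fingers close. It gives the time, the measured TCP pose, the force and the opening at its end, in the units of the state.
- robot.read_state(): the state, without advancing time (a new reading comes with each control period).
- vision.capture(name): name is "scene" or "side" or "wrist"; returns a dict with "color" (480x640x3 uint8, red, green, blue), "camera_matrix" (3x3 intrinsics, pixels), "k1" (the pictures are not rectified: a ray, as slopes to the right and down, at radius r is drawn at 1 + k1 r^2 times it, then the intrinsics apply), "rvec" (rotation vector, rad) and "tvec" (3), from world to camera coordinates, as OpenCV has them; the wrist camera has in their place "tool_from_camera" (4x4, takes a point from camera to tool coordinates, whose origin is the TCP and whose axes are the tool frame's). Camera axes: x right, y down, z forward; pixel columns grow to the right and rows downward; lengths in m; the calibration is good to about 2 mm. A picture is of the moment at which its call begins: read the wrist's pose just before it. There is no depth.
- robot.sign_off(): hands the job in, once; it reports no verdict.
Trained networks look in a picture, given as the dict that the camera call returned (one of the last four; its "shot" number tells which), for a name from the list of things; names that differ only in an ending like _2 or _b are one class to them, and where a whole thing is asked for, a point or a joint stands for the part that bears it (a point fixed in the world has none). Each returns a list of dicts, best first, with "p" (0 to 1); they miss things now and then, are a little off and sometimes report something else, mostly with a low value. They report only what shows in the picture. A call takes as long as a camera call.
- find_in(picture, target): "point" ([x, y, z] in m, in the coordinates of the camera as it stood for that picture, good to about 4 mm: the middle of the surface that is visible of it).
- trace(picture, target): "pixels" (480x640 bool, what is visible of it).
- place_of(picture, target): "point" ([x, y, z] in m, in the coordinates of the camera as it stood for that picture, good to about 4 mm: a listed point, or the origin of a listed thing).
The state is a dict: "time": time; "joint_pos": joint angles; "joint_vel": joint speeds; "joint_efforts": joint torques, N m; "tcp_pos": TCP position; "tool_rot": TCP orientation; "ft_force": force on the tool from outside, world axes, zero at the start; "wrist_torque": the same for the moment, N m; "width": finger opening in m.
Only numpy, scipy, OpenCV 4.12 (cv2) and the standard library are available. Lean on these libraries where they do the work, as an engineer would, in place of code of your own. Each camera call takes 0.05 s, during which the arm holds its last target. There are 200 camera calls.

## Task

Push the sliding leg of the sign stand out of its tube by the rubber foot bar until its brass pointer stands within the width of the red mark, the cam lever still open. Hold the leg there against its spring and squeeze the green cam lever fully closed against the black heel pad on the other side of the leg. Finish still holding: keep the lever and heel pinched with the pointer at the red mark, do not let go, and leave the bottle, tape measure and marker where they stand.

Things in the scene. Friction and masses are not known exactly. Their poses are not given: they have to be found in the camera images.
- leg_tube: Fixed grey tube (200 long, 40 wide, top 51 mm above the table) strapped to a dark bench plate; it cannot move. Origin at table level under the tube's open mouth. Its x axis is level and is the direction in which the leg slides out, z is up, y is across. The tube lies at x -200 to 0. A slot runs along its top.
- leg (a joint): How far the aluminium leg is slid out of the tube, m: 0 (start) to 0.13, along leg_tube x. A spring draws it back to 0 with 3 N at 0 rising to 5.6 N at 0.13; it never locks, not even with the lever closed, so it must be held. The end of the leg hangs freely over the table.
- foot_face (a point): Middle of the inner face (the one towards the tube) of the black rubber foot bar across the leg's outer end, 35 mm above the table. The bar is 112 mm wide across the leg (56 each side), 16 mm thick, 12 to 58 mm above the table. Open fingers let down from above on the tube side of the bar, one each side of the leg, push the leg out with it. Axes as leg_tube's; moves with the leg.
- pointer (a point): Centre line of the leg at the brass pointer (3 mm wide, top 56 mm above the table) that sticks up through the tube's slot, 243 mm behind foot_face; moves with the leg. This point is 35 mm above the table.
- red_mark: Red length mark, a clip on the tube's +y edge, 12 mm wide along the tube, 57 mm high. Fixed to the tube. Origin at table level under the tube's centre line, at the middle of the mark; axes as leg_tube's. The pointer must come within 6 mm of this origin along x. It calls for the leg to be out by 45 to 105 mm.
- white_mark: White clip like the red one at another length; not used.
- cam_lever (a joint): Angle of the green cam lever, rad: 0 closed (flat along the leg), 0.28 wide open; starts at 0.2 to 0.27. It turns about an upright pin on the leg 76 mm on the tube side of foot_face, opening towards -y of leg_tube, and stays where it is left; about 2 N at its tip moves it.
- lever_tip (a point): Free end of the lever's outer face (the face on the -y side, away from the leg), 39 mm above the table. The lever arm is 72 mm long from its pin, 8 mm thick, 23 to 55 mm above the table; its tip is 4 mm short of foot_face. Closed, its outer face is 10 mm to the -y side of the leg's centre line and parallel to it; wide open the tip is 30 mm off the centre line.
- heel_face (a point): Outer face (the +y side) of the black heel pad on the leg, 15 mm on the tube side of foot_face, 35 mm above the table, 12 mm to the +y side of the leg's centre line. The pad is 56 mm long, 17 to 57 mm above the table, and is sprung: it gives up to 4 mm towards the leg under 1.5 to 3.5 N, then stops. Lever closed, heel and lever measure 22 mm over both outer faces, 18 mm with the pad pressed home.
- heel_pad: The black heel pad itself (its origin is not on the pad but 88 mm on the tube side of foot_face, at table level under the leg; for the pad use heel_face).
- bottle: White bottle, 48 mm across, 118 mm high, loose; leave it. Origin under its centre.
- tape_measure: Yellow tape measure 43x73x62 mm, loose; leave it. Origin under its centre.
- marker: Red marker pen 135 mm long, lying, loose; leave it. Origin under its centre.

How it is judged:
On the way, in this order (a step that is already met when the one before it is completed fails the run):
1. the pointer is brought within the red mark's width while the cam lever is still open (x of pointer in the frame of red_mark between -0.006 and 0.006 m and value of joint cam_lever above 0.12 rad), for 0.2 s.
2. the lever is closed with the pointer still at the red mark (x of pointer in the frame of red_mark between -0.006 and 0.006 m and value of joint cam_lever below 0.04 rad), for 0.2 s.
At the end, for the whole second after the job is handed in: The pointer is within 6 mm of the middle of the red mark, the cam lever is closed (under 0.04 rad), and the fingers still pinch lever and heel (over 1 N on each), through the last second (all of step 2 and contact force between the fingers and cam_lever above 1 N and contact force between the fingers and heel_pad above 1 N); the arm keeps its last pose, push and grip.
It fails at once if the bottle, tape measure or marker is moved by more than 25 mm, or the bottle tipped (distance of any of bottle, tape_measure, marker from where it was at the start of the episode above 0.025 m or angle between bottle's own z axis and vertical above 0.35 rad).
It also fails if it takes over 35 s, if anything falls off the work surface, if the arm or the gripper's body presses on something with over 40 N, if the wrist force passes 120 N, or if a joint passes its speed limit or range.

## Working session

There is one attempt and no reset: what is moved stays moved. The work goes in short steps, Python scripts to look and compute and a shell command to move; the robot and the scene stay as the last step left them, time stands still between calls to the robot, and variables do not carry over. Pictures are saved under pics/ and viewed, about 8 in all and at most 12, crops included, and the job is handed in when it is done.

```bash
mkdir -p pics; ls
cat > h.py <<'E'
import numpy as np, cv2
from rig import robot, vision, find_in, trace, place_of
from scipy.spatial.transform import Rotation as R
def shot(n):
    s=robot.read_state(); p=vision.capture(n)
    if n=="wrist":
        T=np.eye(4);T[:3,:3]=R.from_euler('xyz',s['tool_rot']).as_matrix();T[:3,3]=s['tcp_pos']
        p['W']=T@np.array(p['tool_from_camera'])
    else:
        T=np.eye(4);T[:3,:3]=cv2.Rodrigues(np.array(p['rvec'],float))[0];T[:3,3]=np.ravel(p['tvec']);p['W']=np.linalg.inv(T)
    return p
def place(p,t,f=place_of):
    r=f(p,t)
    return [(np.round((p['W']@np.append(q['point'],1))[:3],4).tolist(),round(q['p'],2)) for q in r[:2]]
def save(p,n): cv2.imwrite('pics/'+n,p['color'][:,:,::-1])
E
python3 - <<'E'
from h import *
s=robot.read_state();print(s)
for c in("scene","side","wrist"):
    p=shot(c);save(p,c+'0.png')
    for t in("leg_tube","foot_face","pointer","red_mark","white_mark","lever_tip","heel_face","heel_pad","bottle","tape_measure","marker"):print(c,t,place(p,t))
E
```

```text
pics
{'time': 0.0, 'joint_pos': array([ 1.27751207,  0.41798139, -0.01033557,  1.61417283,  0.00476469,
        1.11072397, -0.05302471]), 'joint_vel': array([-0.00073094, -0.00115531,  0.00139951,  0.0003749 , -0.00088991,
        0.00151344,  0.00068454]), 'joint_efforts': array([ 1.49123640e-03, -8.51264620e+01,  6.39067311e-01, -4.25995374e+01,
       -4.88815585e-02,  1.87512150e-02, -3.73433670e-05]), 'tcp_pos': array([ 0.15560953, -0.6049507 ,  0.22982109]), 'tool_rot': array([ 3.14145463e+00,  1.25579845e-03, -1.31897009e+00]), 'ft_force': array([ 0.16999655, -0.17695303,  0.35790977]), 'wrist_torque': array([-0.00101371,  0.02819946, -0.07102577]), 'width': 0.09384573560958001}
scene leg_tube [([0.5472, 0.0135, 0.0022], 0.97)]
scene foot_face [([0.5426, 0.0983, 0.0386], 0.93)]
scene pointer [([0.5466, -0.1429, 0.035], 0.83), ([0.7027, 0.1202, 0.0024], 0.15)]
scene red_mark [([0.546, -0.0555, -0.0015], 0.67)]
scene white_mark [([0.5448, -0.0857, 0.0006], 0.5), ([0.5354, 0.0883, 0.0374], 0.36)]
scene lever_tip [([0.5758, 0.0881, 0.0376], 0.97)]
scene heel_face [([0.5334, 0.087
[... 173 characters left out ...]
0.0024], 0.82)]
side leg_tube [([0.5482, 0.0099, -0.0026], 0.63)]
side foot_face [([0.5462, 0.0978, 0.0362], 0.73), ([0.5456, 0.0116, 0.002], 0.49)]
side pointer [([0.5435, -0.1462, 0.0364], 0.58)]
side red_mark []
side white_mark []
side lever_tip [([0.576, 0.0892, 0.0418], 0.73)]
side heel_face [([0.5334, 0.0842, 0.0366], 0.43)]
side heel_pad []
side bottle [([0.6857, -0.0608, 0.0018], 0.71)]
side tape_measure [([0.6989, 0.119, -0.0008], 0.68)]
side marker [([0.4086, -0.0911, 0.0008], 0.58)]
wrist leg_tube []
wrist foot_face []
wrist pointer []
wrist red_mark []
wrist white_mark []
wrist lever_tip []
wrist heel_face []
wrist heel_pad []
wrist bottle []
wrist tape_measure []
wrist marker []
```

View pics/scene0.png

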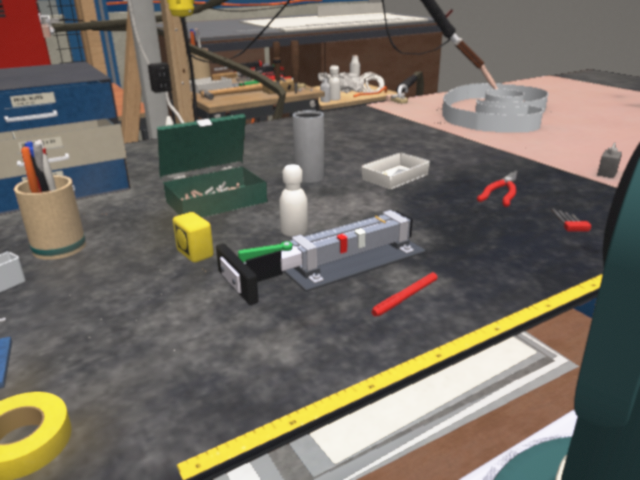

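View pics/side0.png

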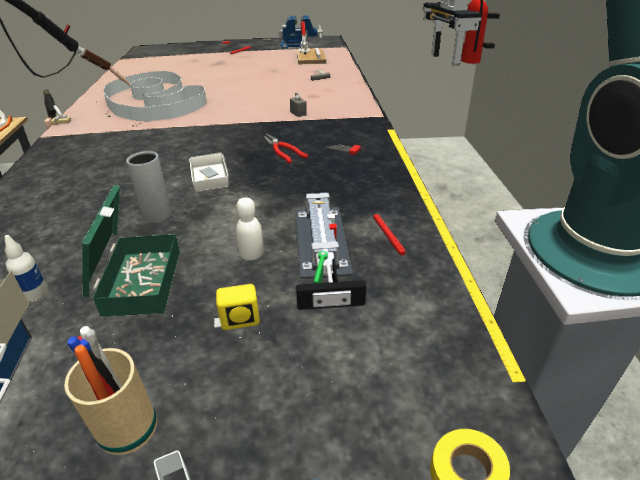

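The scene picture shows the stand with its foot bar at about (240,272), the green lever on the far (+x) side, the red mark at (343,243) and the white one at (361,238). The side picture agrees. The leg slides along about world +y, with its centre line at x≈0.546. The red mark calls for about 90 mm. I'll move above the foot for a close look.

```bash
python3 -m jog '[{"fingers":0,"tx":-0.561,"ty":-0.547,"tz":0.0,"rz":-1.319},{"fingers":0,"tx":-0.561,"ty":-0.547,"tz":0.0,"rz":-1.319},{"fingers":0,"tx":-0.561,"ty":-0.547,"tz":0.0,"rz":-1.319},{"fingers":0,"tx":-0.561,"ty":-0.547,"tz":0.0,"rz":-1.319},{"fingers":0,"tx":-0.561,"ty":-0.547,"tz":0.0,"rz":-1.319},{"fingers":0,"tx":-0.561,"ty":-0.547,"tz":0.0,"rz":-1.319},{"fingers":0,"tx":-0.561,"ty":-0.547,"tz":0.0,"rz":-1.319},{"fingers":0,"tx":-0.561,"ty":-0.547,"tz":0.0,"rz":-1.319},{"fingers":0,"tx":-0.561,"ty":-0.547,"tz":0.0,"rz":-1.319},{"fingers":0,"tx":-0.561,"ty":-0.547,"tz":0.0,"rz":-1.319},{"fingers":0,"tx":-0.561,"ty":-0.547,"tz":0.0,"rz":-1.319},{"fingers":0,"tx":-0.561,"ty":-0.547,"tz":0.0,"rz":-1.319},{"fingers":0,"tx":-0.561,"ty":-0.547,"tz":0.0,"rz":-1.319},{"fingers":0,"tx":-0.561,"ty":-0.547,"tz":0.0,"rz":-1.319},{"fingers":0,"tx":-0.561,"ty":-0.547,"tz":0.0,"rz":-1.319},{"fingers":0,"tx":-0.561,"ty":-0.547,"tz":0.0,"rz":-1.319},{"fingers":0,"tx":-0.561,"ty":-0.547,"tz":0.0,"rz":-1.319},{"fingers":0,"tx":-0.561,"ty":-0.547,"tz":0.0,"rz":-1.319},{"fingers":0,"tx":-0.561,"ty":-0.547,"tz":0.0,"rz":-1.319},{"fingers":0,"tx":-0.561,"ty":-0.547,"tz":0.0,"rz":-1.319}]' 10
python3 - <<'E'
from h import *
s=robot.read_state();print(s['time'],s['tcp_pos'],s['tool_rot'])
p=shot("wrist");save(p,'w1.png');print(p['W'])
for t in("leg_tube","foot_face","pointer","red_mark","white_mark","lever_tip","heel_face"):print(t,place(p,t))
E
```

```text
1.8 [ 0.15570443 -0.60525867  0.23040251] [ 3.14155203e+00  1.18288650e-04 -1.31901185e+00]
[[ 0.24871124 -0.94229891 -0.22408811  0.22053855]
 [-0.9685769  -0.24166892 -0.05877867 -0.58832238]
 [ 0.00123195  0.23166548 -0.97279473  0.38522792]
 [ 0.          0.          0.          1.        ]]
leg_tube []
foot_face []
pointer []
red_mark []
white_mark []
lever_tip []
heel_face []invalid input at $[0]: expected keys fingers, tx, ty, tz, rx, ry, rz
```

```bash
python3 -m jog '[{"fingers":0,"tx":-0.561,"ty":-0.547,"tz":0.0,"rx":0,"ry":0,"rz":-1.319},{"fingers":0,"tx":-0.561,"ty":-0.547,"tz":0.0,"rx":0,"ry":0,"rz":-1.319},{"fingers":0,"tx":-0.561,"ty":-0.547,"tz":0.0,"rx":0,"ry":0,"rz":-1.319},{"fingers":0,"tx":-0.561,"ty":-0.547,"tz":0.0,"rx":0,"ry":0,"rz":-1.319},{"fingers":0,"tx":-0.561,"ty":-0.547,"tz":0.0,"rx":0,"ry":0,"rz":-1.319},{"fingers":0,"tx":-0.561,"ty":-0.547,"tz":0.0,"rx":0,"ry":0,"rz":-1.319},{"fingers":0,"tx":-0.561,"ty":-0.547,"tz":0.0,"rx":0,"ry":0,"rz":-1.319},{"fingers":0,"tx":-0.561,"ty":-0.547,"tz":0.0,"rx":0,"ry":0,"rz":-1.319},{"fingers":0,"tx":-0.561,"ty":-0.547,"tz":0.0,"rx":0,"ry":0,"rz":-1.319},{"fingers":0,"tx":-0.561,"ty":-0.547,"tz":0.0,"rx":0,"ry":0,"rz":-1.319},{"fingers":0,"tx":-0.561,"ty":-0.547,"tz":0.0,"rx":0,"ry":0,"rz":-1.319},{"fingers":0,"tx":-0.561,"ty":-0.547,"tz":0.0,"rx":0,"ry":0,"rz":-1.319},{"fingers":0,"tx":-0.561,"ty":-0.547,"tz":0.0,"rx":0,"ry":0,"rz":-1.319},{"fingers":0,"tx":-0.561,"ty":-0.547,"tz":0.0,"rx":0,"ry":0,"rz":-1.319},{"fingers":0,"tx":-0.561,"ty":-0.547,"tz":0.0,"rx":0,"ry":0,"rz":-1.319},{"fingers":0,"tx":-0.561,"ty":-0.547,"tz":0.0,"rx":0,"ry":0,"rz":-1.319},{"fingers":0,"tx":-0.561,"ty":-0.547,"tz":0.0,"rx":0,"ry":0,"rz":-1.319},{"fingers":0,"tx":-0.561,"ty":-0.547,"tz":0.0,"rx":0,"ry":0,"rz":-1.319},{"fingers":0,"tx":-0.561,"ty":-0.547,"tz":0.0,"rx":0,"ry":0,"rz":-1.319},{"fingers":0,"tx":-0.561,"ty":-0.547,"tz":0.0,"rx":0,"ry":0,"rz":-1.319}]' 10
python3 - <<'E'
from h import *
s=robot.read_state();print(s['time'],s['tcp_pos'],s['tool_rot'])
p=shot("wrist");save(p,'w1.png');print(p['W'])
for t in("leg_tube","foot_face","pointer","red_mark","white_mark","lever_tip","heel_face"):print(t,place(p,t))
E
```

```text
time: 3.87
tcp_pos: [0.5473, 0.0807, 0.2305]
tool_rot: [-3.138, -0.001, 0.006]
ft_force: [0.1, 1.0, -0.2]
width: 0.0936
3.8667 [0.54726514 0.08068664 0.23053086] [-3.13843392e+00 -8.04891973e-04  6.17725306e-03]
[[ 0.9999821   0.00520365  0.00295456  0.54672669]
 [ 0.0057441  -0.97312005 -0.23022678  0.14741197]
 [ 0.00167713  0.23023963 -0.97313252  0.38556961]
 [ 0.          0.          0.          1.        ]]
leg_tube [([0.5413, 0.0105, 0.0063], 0.89)]
foot_face [([0.5461, 0.0992, 0.0333], 0.78)]
pointer [([0.5474, -0.1434, 0.0354], 0.86)]
red_mark []
white_mark []
lever_tip [([0.5788, 0.0892, 0.038], 0.55)]
heel_face [([0.5325, 0.0841, 0.0375], 0.82)]
```

View pics/w1.png

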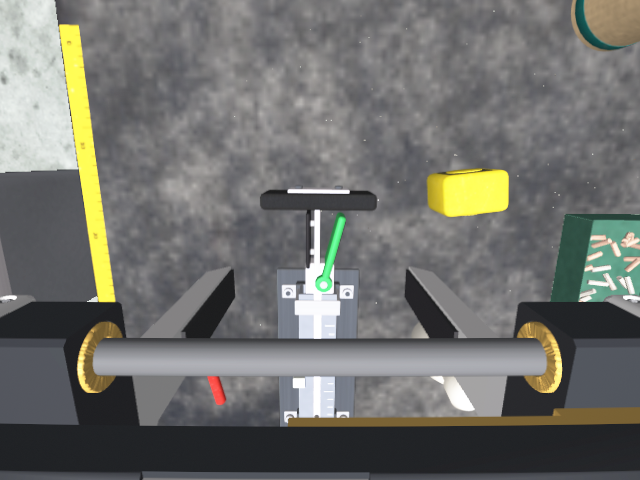

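The wrist view shows the foot bar at columns 261–376, rows 190–210, the lever open to the right, and the heel pad on the left at (309,240). I'll turn edge pixels into world points to get the centre line and yaw.

```bash
cat >> h.py <<'E'
def ray(p,uv,z):
    K=np.array(p['camera_matrix'],float)
    x=cv2.undistortPoints(np.array([[uv]],float),K,np.array([p['k1'],0,0,0],float))[0,0]
    d=p['W'][:3,:3]@np.array([x[0],x[1],1]);o=p['W'][:3,3];return o+d*(z-o[2])/d[2]
E
python3 - <<'E'
from h import *
p=shot("wrist")
for n,uv,z in(("barL",(261,208),.058),("barR",(376,208),.058),("barLt",(261,195),.058),("barRt",(376,195),.058),("plateL",(278,270),.004),("plateR",(358,270),.004),("tubeL",(298,415),.051),("tubeR",(336,415),.051),("mouthL",(295,315),.051),("mouthR",(341,315),.051)):print(n,ray(p,uv,z).round(4))
q=shot("scene"); print(place(q,"red_mark"),place(q,"pointer"),place(q,"red_mark",find_in))
for t in("red_mark","white_mark","pointer"):
    m=trace(q,t)
    for k in m[:2]:
        v,u=np.nonzero(k['pixels']);
        if len(u):print(t,k['p'],len(u),u.mean(),v.mean(),[ray(q,(u.mean(),v.mean()),z).round(4) for z in(.04,.05,.056)])
E
```

```text
barL [0.4902 0.0934 0.058 ]
barR [0.6    0.0932 0.058 ]
barLt [0.4907 0.1058 0.058 ]
barRt [0.5996 0.1056 0.058 ]
plateL [0.4978 0.0132 0.004 ]
plateR [0.5907 0.013  0.004 ]
tubeL [ 0.5211 -0.145   0.051 ]
tubeR [ 0.5645 -0.1451  0.051 ]
mouthL [ 0.5201 -0.0209  0.051 ]
mouthR [ 0.5685 -0.021   0.051 ]
[([0.5437, -0.0573, -0.0033], 0.67)] [([0.544, -0.142, 0.0371], 0.79)] [([0.519, -0.0568, 0.0491], 0.65)]
red_mark 0.48 129 342.3953488372093 243.7829457364341 [array([ 0.5291, -0.0601,  0.04  ]), array([ 0.5131, -0.0493,  0.05  ]), array([ 0.5034, -0.0428,  0.056 ])]
```

```bash
python3 -m jog '[{"fingers":38,"tx":-0.001,"ty":0.0,"tz":0.03,"rx":0,"ry":0,"rz":0.006},{"fingers":38,"tx":-0.001,"ty":0.0,"tz":0.06,"rx":0,"ry":0,"rz":0.006},{"fingers":38,"tx":-0.001,"ty":0.0,"tz":0.09,"rx":0,"ry":0,"rz":0.006},{"fingers":38,"tx":-0.001,"ty":0.0,"tz":0.09,"rx":0,"ry":0,"rz":0.006},{"fingers":38,"tx":-0.001,"ty":0.0,"tz":0.09,"rx":0,"ry":0,"rz":0.006}]' 10
python3 - <<'E'
from h import *
s=robot.read_state();print(s['time'],s['tcp_pos'],s['tool_rot'])
p=shot("wrist");save(p,'w2.png')
for t in("foot_face","lever_tip","heel_face","pointer","red_mark"):print(t,place(p,t))
E
```

```text
time: 5.08
tcp_pos: [0.5441, 0.0745, 0.1402]
tool_rot: [-3.141, 0.002, -0.006]
ft_force: [-0.0, 0.4, 0.9]
width: 0.0798
5.0833 [0.54414821 0.074456   0.14018754] [-3.14127532e+00  2.35842773e-03 -5.61870156e-03]
foot_face [([0.5479, 0.1, 0.0328], 0.82)]
lever_tip [([0.5745, 0.093, 0.0399], 0.58)]
heel_face [([0.5345, 0.0868, 0.0362], 0.76)]
pointer []
red_mark []
```

View pics/w2.png

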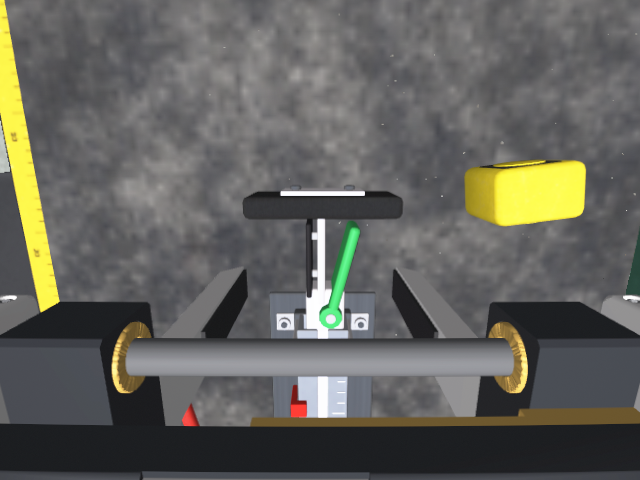

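The fingers straddle the leg evenly, the foot bar is clear ahead, and the lever is inside the fingers. I'll lower now.

```bash
python3 -m jog '[{"fingers":38,"tx":0.002,"ty":0.0,"tz":0.03,"rx":0,"ry":0,"rz":0},{"fingers":38,"tx":0.002,"ty":0.0,"tz":0.06,"rx":0,"ry":0,"rz":0},{"fingers":38,"tx":0.002,"ty":0.0,"tz":0.085,"rx":0,"ry":0,"rz":0},{"fingers":38,"tx":0.002,"ty":0.0,"tz":0.097,"rx":0,"ry":0,"rz":0},{"fingers":38,"tx":0.002,"ty":0.0,"tz":0.097,"rx":0,"ry":0,"rz":0},{"fingers":38,"tx":0.002,"ty":0.0,"tz":0.097,"rx":0,"ry":0,"rz":0}]' 10
python3 - <<'E'
from h import *
s=robot.read_state();print(s['ft_force'])
for c in("scene","side"):
    p=shot(c)
    for t in("pointer","red_mark","foot_face"):print(c,t,place(p,t))
E
```

```text
time: 5.88
tcp_pos: [0.5478, 0.0746, 0.0456]
tool_rot: [-3.141, -0.002, -0.006]
ft_force: [0.5, 0.5, -0.1]
width: 0.08
[ 0.49878356  0.47912892 -0.1451657 ]
scene pointer [([0.5451, -0.1438, 0.0314], 0.58)]
scene red_mark [([0.5446, -0.0555, -0.0069], 0.73)]
scene foot_face [([0.545, 0.097, 0.0391], 0.9)]
side pointer [([0.7013, 0.1187, -0.0025], 0.72)]
side red_mark [([0.4057, -0.0955, -0.0033], 0.25)]
side foot_face [([0.5449, 0.0981, 0.0317], 0.69), ([0.5467, 0.0102, -0.0044], 0.55)]
```

```bash
python3 -m jog '[{"fingers":38,"tx":-0.001,"ty":-0.012,"tz":0.003,"rx":0,"ry":0,"rz":0},{"fingers":38,"tx":-0.001,"ty":-0.022,"tz":0.003,"rx":0,"ry":0,"rz":0},{"fingers":38,"tx":-0.001,"ty":-0.032,"tz":0.003,"rx":0,"ry":0,"rz":0},{"fingers":38,"tx":-0.001,"ty":-0.042,"tz":0.003,"rx":0,"ry":0,"rz":0},{"fingers":38,"tx":-0.001,"ty":-0.052,"tz":0.003,"rx":0,"ry":0,"rz":0},{"fingers":38,"tx":-0.001,"ty":-0.062,"tz":0.003,"rx":0,"ry":0,"rz":0},{"fingers":38,"tx":-0.001,"ty":-0.072,"tz":0.003,"rx":0,"ry":0,"rz":0},{"fingers":38,"tx":-0.001,"ty":-0.082,"tz":0.003,"rx":0,"ry":0,"rz":0},{"fingers":38,"tx":-0.001,"ty":-0.09,"tz":0.003,"rx":0,"ry":0,"rz":0},{"fingers":38,"tx":-0.001,"ty":-0.095,"tz":0.003,"rx":0,"ry":0,"rz":0},{"fingers":38,"tx":-0.001,"ty":-0.095,"tz":0.003,"rx":0,"ry":0,"rz":0},{"fingers":38,"tx":-0.001,"ty":-0.095,"tz":0.003,"rx":0,"ry":0,"rz":0}]' 10
python3 - <<'E'
from h import *
s=robot.read_state();print(s['ft_force'])
for c in("scene","side"):
    p=shot(c)
    save(p,c+'3.png')
    for t in("pointer","red_mark","foot_face","lever_tip"):print(c,t,place(p,t))
    if c=="scene":
        cv2.imwrite('pics/crop3.png',cv2.resize(p['color'][190:310,200:360,::-1],(800,600),interpolation=cv2.INTER_CUBIC))
    else: cv2.imwrite('pics/crop3s.png',cv2.resize(p['color'][170:320,240:400,::-1],(640,600),interpolation=cv2.INTER_CUBIC))
E
```

```text
time: 7.28
tcp_pos: [0.5471, 0.1698, 0.0422]
tool_rot: [3.141, -0.002, -0.005]
ft_force: [-0.2, -3.6, -0.9]
width: 0.0799
[-0.18664423 -3.56132322 -0.85079513]
scene pointer [([0.5422, -0.0619, 0.0359], 0.95)]
scene red_mark [([0.5458, -0.0545, -0.0014], 0.45)]
scene foot_face [([0.5455, -0.0584, -0.002], 0.74), ([0.5445, 0.1808, 0.0424], 0.57)]
scene lever_tip [([0.5741, 0.1677, 0.0386], 0.59)]
side pointer []
side red_mark [([0.4098, -0.0944, -0.005], 0.64)]
side foot_face [([0.5458, 0.1766, 0.0378], 0.63)]
side lever_tip [([0.5759, 0.1684, 0.0401], 0.59)]
```

View pics/scene3.png

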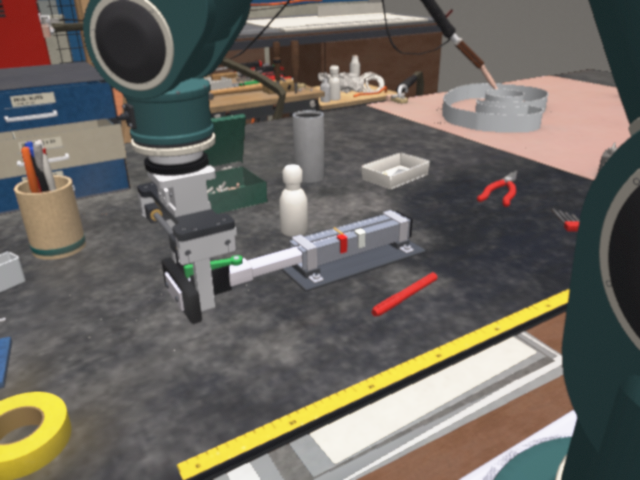

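View pics/crop3s.png

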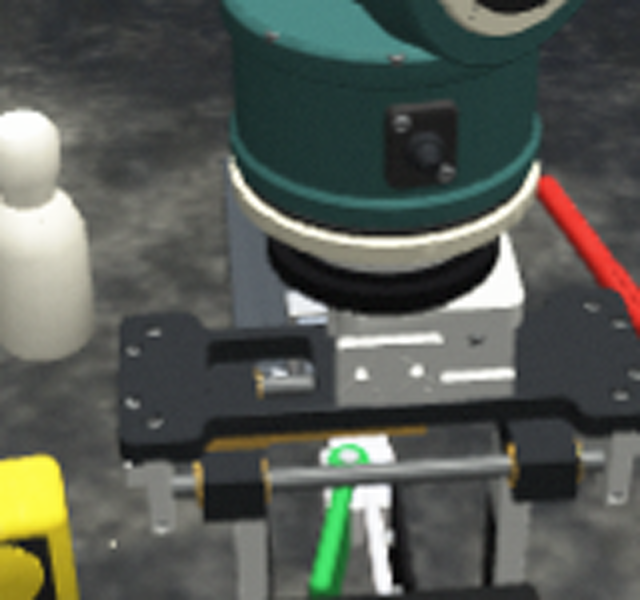

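The leg is pushing (−3.6 N on the tool), and the brass pointer at (337,232) is near the red clip at (342,243). I'll zoom in to compare pointer and mark along the tube.

Run:
```python
from h import *
p=shot("scene")
cv2.imwrite('pics/crop4.png',cv2.resize(p['color'][205:275,310:400,::-1],(720,560),interpolation=cv2.INTER_CUBIC))
def prj(X):
    T=np.linalg.inv(p['W']);return cv2.projectPoints(np.array([X],float),cv2.Rodrigues(T[:3,:3])[0],T[:3,3],np.array(p['camera_matrix'],float),np.array([p['k1'],0,0,0],float))[0].ravel().round(1)
print("ptr top",[(y,prj((.545,y,.056))) for y in(-.07,-.065,-.06,-.055)])
print("red topfront",[(y,prj((.525,y,.057))) for y in(-.07,-.065,-.06,-.055,-.05,-.045)])
print("tube edges",prj((.525,.01,.051)),prj((.565,.01,.051)),prj((.525,-.19,.051)))
c=p['color'].astype(int)[225:260,325:365]
m=(c[...,0]>130)&(c[...,1]<70)&(c[...,2]<70);v,u=np.nonzero(m);print("red",u.min()+325,u.max()+325,v.min()+225,v.max()+225,[(r+225,(u[v==r].min()+325,u[v==r].max()+325)) for r in sorted(set(v))])
```

```text
ptr top [(-0.07, array([342.1, 228.9])), (-0.065, array([339.4, 229.7])), (-0.06, array([336.6, 230.5])), (-0.055, array([333.9, 231.3]))]
red topfront [(-0.07, array([349.5, 233.2])), (-0.065, array([346.7, 234. ])), (-0.06, array([344. , 234.8])), (-0.055, array([341.2, 235.6])), (-0.05, array([338.4, 236.4])), (-0.045, array([335.6, 237.2]))]
tube edges [303.6 250.2] [290.2 239.7] [410.8 218.7]
red 338 346 235 252 [(np.int64(235), (np.int64(341), np.int64(341))), (np.int64(236), (np.int64(338), np.int64(343))), (np.int64(237), (np.int64(338), np.int64(345))), (np.int64(238), (np.int64(338), np.int64(345))), (np.int64(239), (np.int64(339), np.int64(346))), (np.int64(240), (np.int64(340), np.int64(346))), (np.int64(241), (np.int64(341), np.int64(346))), (np.int64(242), (np.int64(341), np.int64(346))), (np.int64(243), (np.int64(341), np.int64(346))), (np.int64(244), (np.int64(341), np.int64(346))), (np.int64(245), (np.int64(341), np.int64(346))), (np.int64(246), (np.int64(341), np.int64(346))), (np.int64(247), (np.int64(341), np.int64(346))), (np.int64(248), (np.int64(341), np.int64(346))), (np.int64(249), (np.int64(341), np.int64(346))), (np.int64(250), (np.int64(341), np.int64(346))), (np.int64(251), (np.int64(341), np.int64(345))), (np.int64(252), (np.int64(341), np.int64(343)))]
```

View pics/crop4.png

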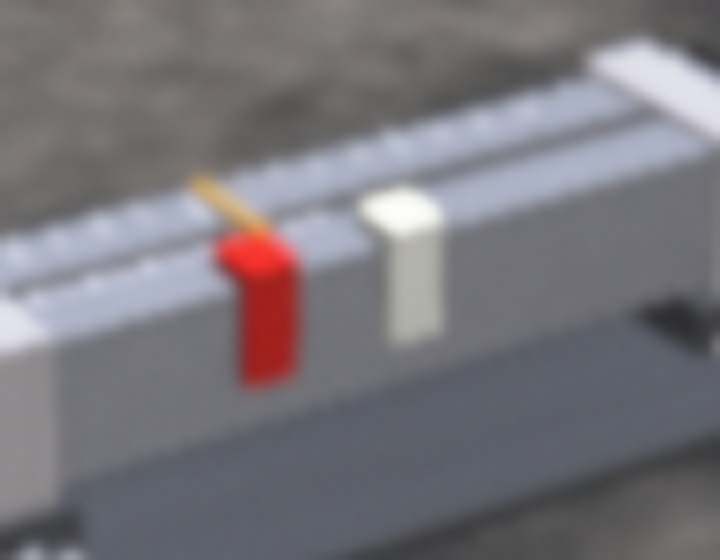

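```bash
python3 -m jog '[{"fingers":38,"tx":0,"ty":-0.003,"tz":0,"rx":0,"ry":0,"rz":0},{"fingers":38,"tx":0,"ty":-0.006,"tz":0,"rx":0,"ry":0,"rz":0},{"fingers":38,"tx":0,"ty":-0.006,"tz":0,"rx":0,"ry":0,"rz":0},{"fingers":38,"tx":0,"ty":-0.006,"tz":0,"rx":0,"ry":0,"rz":0},{"fingers":38,"tx":0,"ty":-0.006,"tz":0,"rx":0,"ry":0,"rz":0}]' 10
python3 - <<'E'
from h import *
p=shot("scene")
cv2.imwrite('pics/crop5.png',cv2.resize(p['color'][220:260,320:370,::-1],(750,600),interpolation=cv2.INTER_CUBIC))
for t in("pointer","red_mark"):print(t,place(p,t))
E
```

```text
time: 8.25
tcp_pos: [0.5471, 0.1748, 0.0422]
tool_rot: [3.141, -0.002, -0.007]
ft_force: [-0.8, -5.5, 0.0]
width: 0.0801
pointer [([0.5756, 0.1727, 0.0392], 0.72), ([0.5469, -0.0554, 0.0307], 0.57)]
red_mark [([0.5443, -0.0572, -0.0016], 0.45)]
```

View pics/crop5.png

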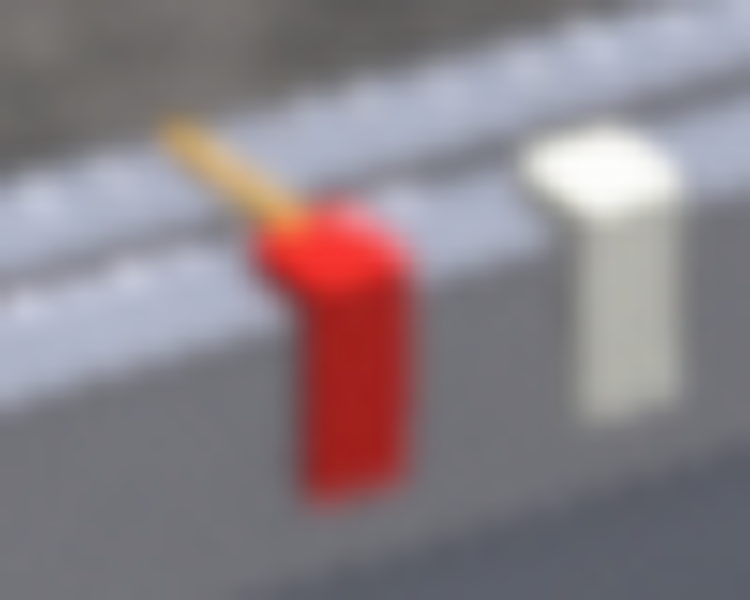

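The pointer line now meets the middle of the red clip's back edge: pointer end at (292,218), edge from (250,240) to (340,205). Step 1 stands with the lever open, so I'll close and hold the push.

```bash
python3 -m jog '[{"fingers":38,"tx":0,"ty":-0.001,"tz":0,"rx":0,"ry":0,"rz":0},{"fingers":38,"tx":0,"ty":-0.001,"tz":0,"rx":0,"ry":0,"rz":0},{"fingers":38,"tx":0,"ty":-0.001,"tz":0,"rx":0,"ry":0,"rz":0},{"fingers":100,"tx":0,"ty":-0.001,"tz":0,"rx":0,"ry":0,"rz":0},{"fingers":140,"tx":0,"ty":-0.001,"tz":0,"rx":0,"ry":0,"rz":0},{"fingers":170,"tx":0,"ty":-0.001,"tz":0,"rx":0,"ry":0,"rz":0},{"fingers":190,"tx":0,"ty":-0.001,"tz":0,"rx":0,"ry":0,"rz":0},{"fingers":220,"tx":0,"ty":-0.001,"tz":0,"rx":0,"ry":0,"rz":0},{"fingers":255,"tx":0,"ty":-0.001,"tz":0,"rx":0,"ry":0,"rz":0},{"fingers":255,"tx":0,"ty":-0.001,"tz":0,"rx":0,"ry":0,"rz":0},{"fingers":255,"tx":0,"ty":-0.001,"tz":0,"rx":0,"ry":0,"rz":0},{"fingers":255,"tx":0,"ty":-0.001,"tz":0,"rx":0,"ry":0,"rz":0},{"fingers":255,"tx":0,"ty":-0.001,"tz":0,"rx":0,"ry":0,"rz":0},{"fingers":255,"tx":0,"ty":-0.001,"tz":0,"rx":0,"ry":0,"rz":0},{"fingers":255,"tx":0,"ty":-0.001,"tz":0,"rx":0,"ry":0,"rz":0}]' 12
python3 - <<'E'
from h import *
p=shot("scene")
a=cv2.resize(p['color'][220:260,320:370,::-1],(500,400),interpolation=cv2.INTER_CUBIC)
q=shot("wrist");b=cv2.resize(q['color'][180:340,240:400,::-1],(400,400))
cv2.imwrite('pics/c6.png',cv2.resize(np.hstack([a,b]),(790,351)))
for t in("pointer","red_mark"):print(t,place(p,t))
print(place(q,"lever_tip"),place(q,"heel_face"),robot.read_state()['wrist_torque'])
E
```

```text
time: 9.65
tcp_pos: [0.5473, 0.1757, 0.0422]
tool_rot: [3.141, -0.002, -0.007]
ft_force: [0.8, -5.6, -2.4]
width: 0.017
pointer [([0.5456, -0.0552, 0.033], 0.59)]
red_mark [([0.5454, -0.0553, -0.0017], 0.5)]
[([0.5573, 0.1814, 0.0383], 0.59)] [([0.5362, 0.1714, 0.0394], 0.93)] [-1.02725162 -0.31055591  0.29558616]
```

View pics/c6.png

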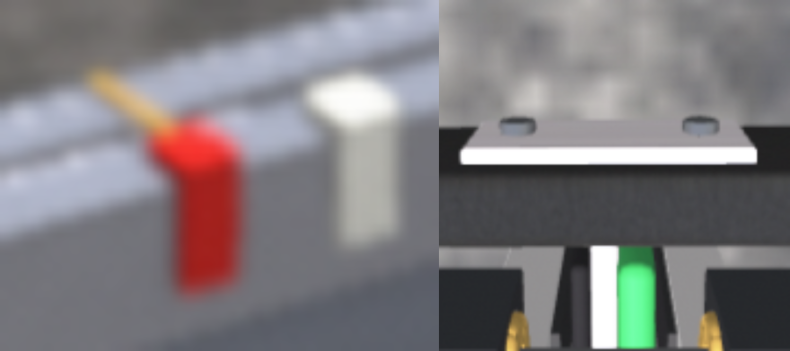

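The lever is parallel to the leg, the opening is 17 mm (both faces pressed home), and the pointer is still at the middle of the red mark. Handing in.

Run:
```python
from h import *
s=robot.read_state();print(s['time'],s['tcp_pos'],s['width'],s['ft_force']);p=shot("scene");print([(t,place(p,t)) for t in("bottle","tape_measure","marker","pointer","red_mark")]);print(robot.sign_off())
```

```text
9.95 [0.54729375 0.17566507 0.04216108] 0.01736925959847248 [ 0.9565407  -4.17466805 -2.51499736]
[('bottle', [([0.6812, -0.0593, 0.003], 0.67)]), ('tape_measure', []), ('marker', [([0.4091, -0.087, -0.0052], 0.74)]), ('pointer', [([0.5452, -0.0581, 0.0345], 0.87)]), ('red_mark', [([0.5439, -0.0568, -0.0036], 0.52)])]
the job is handed in; nothing more can be done
None
```

I pushed the leg out by its foot bar to the red mark with the lever open, then pinched the lever and heel closed with 12 N while still pushing. I handed the job in at about 10 s, still holding; it reported no verdict.

- **Pointer:** the last network reading put it about 1 mm from the middle of the red mark, and the close-up picture agreed. Fingertip position and the network's mark position put it about 3 mm short of the middle. Both are inside the 6 mm allowed.
- **Lever and heel:** the finger opening was 17.4 mm, against 18 mm for lever closed and pad pressed home. The wrist picture showed the lever parallel to the leg. The force on each finger is not measured separately, so the 1 N on each rests on this and on the 12 N grip setting.
- **Holding:** the tool force along the leg was about −4 N, so the push on the bar was still there.
- **Loose things:** the bottle and marker read where they were at the start, within the networks' error. The tape measure was not found in the last scene picture, so I could not confirm it; the arm's path stayed clear of it.
- **One failed command:** my first move was refused for missing keys, and nothing moved.

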